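# Rack the pipe fittings in reverse order for the welder

## Robot

A 6-joint arm with a two-finger parallel gripper is mounted at the origin on the work surface. World frame = base frame: x ahead of the robot, y to its left, z up, the work surface at z = 0. Lengths are in m, angles in rad, forces in N, time in s.
With the tool pointing down it reaches from about 0.375 to 0.925 m from the base axis. Payload 5.7 kg.
Tool frame: the origin (TCP) lies on the centre line of the jaws, within the pads' length; the fingertips stand arm.tip_reach ahead of it and the grasp point (between the pads) lies 2 mm behind it (arm.tip_reach is the distance from the TCP to the fingertips, in m); z points along the fingers, y is the line along which they close (so a half turn about z gives the same grasp; the last joint's range is limited). The gripper opens to 85 mm and grips with 20 to 120 N. Pads are 22 mm wide; open, the fingers measure 114 mm over their backs; the gripper's body (76 mm by 85 mm) begins 54 mm behind the grasp point. The pads swing forward as they close: fully open they stand 13 mm farther back than shut.
Start: joints at [1.125, 0.359, 1.51, -0, 1.272, -0.115], TCP at [0.195, 0.567, 0.248] pointing down, gripper open.
Joint ranges: [-2.97, 2.97], [-1.01, 2.36], [0.21, 2.38], [-0.96, 4.11], [0.2, 2.71], [-2.98, 2.98]. Speed limits (rad/s): [2.39, 2.39, 3.14, 3.14, 3.14, 3.14].

## Interface

Orientations are given as a rotation vector (axis times angle).
In Python, from workcell import arm, cams, job gives the robot as it stands. The module is installed in compiled form; this text tells all that it offers.
- The arm moves only by the shell command python3 -m handwheel 'ROWS' [FORCE]. ROWS is JSON, a list of rows, each a list of 3 entries, a list of its own where there are three numbers: the shift along the tool's x, y, z in units of 30 mm (1.0 is 30 mm), then the turn, a rotation vector about the tool's x, y, z in units of 5 degrees (1.0 is 5 degrees), then the opening, from 0 (shut) to 1 (fully open). A call has 1 to 12 rows; each row shifts and turns the commanded pose from where the row before left it, along the tool's axes as they then stand; what a row does not reach is not made up. A row lasts 1/12 s, in which the tool goes at most 41.7 mm and 7.16 degrees, less where a joint would pass 70% of its speed; a pose out of reach is approached as far as the arm can. A call is refused whole if a number of a shift passes 1 or a number of a turn 1, either way. A call with a gripper value outside its range is refused whole. The fingers move at their own pace and stop on an object; FORCE is the grip in N (left out, the last holds). Time passes only in rows, so rows that do not move let the fingers close. It gives the time, the measured TCP pose, the force, the opening and the grip force at its end, in the units of the state.
- arm.read_state(): the state, without advancing time (a new reading comes with each control period).
- cams.grab_frame(name): name is "scene" or "top" or "wrist"; returns a dict with "frame" (480x640x3 uint8, red, green, blue), "mtx" (3x3 intrinsics, pixels), "D" ([k1, k2, p1, p2, k3] as OpenCV has them; the pictures are not rectified), "extrinsics" (4x4, takes a point from world to camera coordinates); the wrist camera has in their place "hand_eye" (4x4, takes a point from camera to tool coordinates, whose origin is the TCP and whose axes are the flange's). Camera axes: x right, y up, looking along -z (the intrinsics and any distortion apply to the point x, -y, -z); pixel columns grow to the right and rows downward; lengths in m; the calibration is good to about 2 mm. A picture is of the moment at which its call begins: read the wrist's pose just before it. There is no depth.
- job.job_done(): hands the job in; it is judged then, once.
Trained networks look in a picture, given as the dict that the camera call returned (one of the last four; its "shot" number tells which), for a name from the list of things; names that differ only in an ending like _2 or _b are one class to them, and where a whole thing is asked for, a point or a joint stands for the part that bears it (a point fixed in the world has none). Each returns a list of dicts, best first, with "confidence" (0 to 1); they miss things now and then, are a little off and sometimes report something else, mostly with a low value. They report only what shows in the picture. A call takes as long as a camera call. They do not tell look-alikes from the thing itself.
- cams.search_frame(picture, thing): "box" ([left, top, width, height] in pixels, round what is visible of it).
- cams.masks_of(picture, thing): "region" (480x640 bool, what is visible of it) and "box" ([left, top, width, height] in pixels, round what is visible of it).
- cams.landmark_of(picture, thing): "point" ([column, row] in pixels: a listed point, or the origin of a listed thing).
The state is a dict: "time_s": time; "qpos": joint angles; "qd": joint speeds; "tau": joint torques, N m; "position": TCP position; "tcp_rot": TCP orientation; "ft_force": force on the tool from outside, world axes, zero at the start; "ft_torque": the same for the moment, N m; "grip_width": finger opening in m; "grasp_force": force on a finger pad.
Only numpy, scipy, OpenCV 4.12 (cv2) and the standard library are available. Lean on these libraries where they do the work, as an engineer would, in place of code of your own. Each camera call takes 0.05 s, during which the arm holds its last target. There are 200 camera calls.

## Task

Four steel pipe fittings stand in a row on the posts of the grey preparation rack, but the welder works from the other end: move all four to the posts of the wooden rack in reverse order, so that the fitting that stood nearest the robot ends on the post farthest from it, the second nearest on the second farthest, and so on. Leave each one standing upright over its own post, fully down on the board, and let none fall over on the way.

Things in the scene. Friction and masses are not known exactly. Their poses are not given: they have to be found in the camera images.
- sleeve: Plain round tube sleeve, outside diameter 42 mm, 80 mm tall: the tallest and plainest of the four fittings, grip it anywhere on its side; 0.25 to 0.43 kg. Bare steel, open bore through it, 34 mm or a little more; it slips loosely over a 14 mm post. Origin: centre of its underside; z up when standing.
- hexnut: Hexagonal coupling (a tall nut), 46 mm across the flats, 53 mm across the corners, 58 mm tall; x points square out of one flat, a flat every 60 degrees; 0.3 to 0.52 kg. Bare steel, open bore through it, 34 mm or a little more; it slips loosely over a 14 mm post. Origin: centre of its underside; z up when standing.
- reducer: Round reducer: foot 54 mm in diameter up to 22 mm, a cone from there to 34 mm height, then a straight neck 39 mm in diameter up to 72 mm; grip it by the neck; 0.2 to 0.37 kg. Bare steel, open bore through it, 34 mm or a little more; it slips loosely over a 14 mm post. Origin: centre of its underside; z up when standing.
- flange: Round tube 39 mm in diameter, 66 mm tall, with a flat disc flange 58 mm in diameter and 8 mm thick around its foot; grip it by the tube; 0.25 to 0.47 kg. Bare steel, open bore through it, 34 mm or a little more; it slips loosely over a 14 mm post. Origin: centre of its underside; z up when standing.
- prep_rack: The preparation rack, where the fittings start: a fixed grey painted steel channel 310 x 80 mm, 24 mm high at its lips. Origin: centre of its underside; x runs along the row, away from the robot (within 0.25 rad of straight ahead), z up. Four peg plates lie in it in one row at x = -108, -36, 36 and 108 mm. It can stand left or right of the other rack.
- weld_rack: The welder's rack, empty at the start: a fixed plain wooden board 310 x 90 mm, 28 mm thick, with four upright steel posts in one row, each 14 mm in diameter and standing 35 mm out of the board (tops at 63 mm). Origin: centre of its underside; x runs along the row, away from the robot (within 0.25 rad of straight ahead), z up. The posts are at x = -108, -36, 36 and 108 mm, y = 0 in its frame; a seated fitting rests on the board with its underside at z = 28 mm.
- plate_a: The peg plate of the preparation rack on which the sleeve stands at the start (the four plates look alike and stay where they are, fixed): dark steel, 60 x 60 x 8 mm, with a 14 mm post standing 35 mm out of it through the fitting's bore. Origin: centre of its underside, 20 mm above the table; the fitting stands on its top, 28 mm above the table.
- plate_b: The peg plate of the preparation rack on which the hexnut stands at the start (the four plates look alike and stay where they are, fixed): dark steel, 60 x 60 x 8 mm, with a 14 mm post standing 35 mm out of it through the fitting's bore. Origin: centre of its underside, 20 mm above the table; the fitting stands on its top, 28 mm above the table.
- plate_c: The peg plate of the preparation rack on which the reducer stands at the start (the four plates look alike and stay where they are, fixed): dark steel, 60 x 60 x 8 mm, with a 14 mm post standing 35 mm out of it through the fitting's bore. Origin: centre of its underside, 20 mm above the table; the fitting stands on its top, 28 mm above the table.
- plate_d: The peg plate of the preparation rack on which the flange stands at the start (the four plates look alike and stay where they are, fixed): dark steel, 60 x 60 x 8 mm, with a 14 mm post standing 35 mm out of it through the fitting's bore. Origin: centre of its underside, 20 mm above the table; the fitting stands on its top, 28 mm above the table.
There are look-alikes about, which are no part of the job. Leave any purple or red look-alike of the sleeve alone.

How it is judged:
By the outcome, as a careful person would: the job done as asked, in the order asked, and still so for the second after the job is handed in, with the robot touching nothing.
It also fails if it takes over 93 s, if anything falls off the work surface, if the arm or the gripper's body presses on something with over 40 N, if the wrist force passes 120 N, or if a joint passes its speed limit or range.

## Working session

There is one attempt and no reset: what is moved stays moved. The work goes in short steps, Python scripts to look and compute and a shell command to move; the robot and the scene stay as the last step left them, time stands still between calls to the robot, and variables do not carry over. Pictures are saved under pics/ and viewed, at most 14 in all, crops included, and the job is handed in when it is done.

```bash
mkdir -p pics; cat > h.py <<'E'
import numpy as np, cv2
from scipy.spatial.transform import Rotation as R
from workcell import arm, cams, job
F=np.diag([1.,-1,-1])
def w2c(p):
    "world->camera(4x4, gl axes)"
    if 'extrinsics' in p: return np.array(p['extrinsics'])
    s=p['state']; T=np.eye(4); T[:3,:3]=R.from_rotvec(s['tcp_rot']).as_matrix(); T[:3,3]=s['position']
    return np.linalg.inv(T@np.array(p['hand_eye']))
def grab(n):
    s=arm.read_state(); p=cams.grab_frame(n); p['state']=s; return p
def ray(p,uv):
    q=cv2.undistortPoints(np.array(uv,float).reshape(1,1,2),np.array(p['mtx']),np.array(p['D'],float))[0,0]
    E=np.linalg.inv(w2c(p)); d=E[:3,:3]@(F@np.array([q[0],q[1],1])); return E[:3,3],d/np.linalg.norm(d)
def atz(p,uv,z):
    o,d=ray(p,uv); return o+d*(z-o[2])/d[2]
def proj(p,X):
    E=w2c(p); c=(F@(E[:3,:3]@np.atleast_2d(X).T+E[:3,3:])).T
    return cv2.projectPoints(c.reshape(-1,1,3),np.zeros(3),np.zeros(3),np.array(p['mtx']),np.array(p['D'],float))[0][:,0]
def tri(rays):
    A=sum(np.eye(3)-np.outer(d,d) for o,d in rays); b=sum((np.eye(3)-np.outer(d,d))@o for o,d in rays)
    return np.linalg.solve(A,b)
def save(p,n): cv2.imwrite('pics/'+n+'.png',cv2.cvtColor(p['frame'],cv2.COLOR_RGB2BGR))
E
python3 - <<'E'
from h import *
np.set_printoptions(precision=4,suppress=True)
s=arm.read_state(); print(s['time_s'],s['position'],s['tcp_rot'],s['grip_width'],arm.tip_reach)
P={n:grab(n) for n in('scene','top')}
for n,p in P.items(): save(p,n+'0')
for t in ['sleeve','hexnut','reducer','flange','prep_rack','weld_rack','plate_a']:
    print(t)
    for n,p in P.items():
        for r in cams.landmark_of(p,t)[:5]: print(' ',n,np.round(r['point'],1),round(r['confidence'],2),atz(p,r['point'],0.028 if 'rack' not in t else 0)[:2])
E
```

```text
0.0 [0.1946 0.5669 0.2475] [-0.5171 -3.0982  0.0027] 0.0850571086995527 0.017
sleeve
  scene [347.3 188.1] 0.93 [0.4599 0.1582]
  scene [294.6 187.3] 0.66 [0.3857 0.1066]
  scene [352. 171.] 0.61 [0.4331 0.2152]
  scene [285.1 215. ] 0.59 [0.4269 0.0267]
  top [236.7 288.4] 0.81 [0.4542 0.1612]
  top [246.6 348.4] 0.72 [0.3523 0.1435]
  top [177.  317.1] 0.59 [0.4075 0.2626]
  top [295.6 316.1] 0.55 [0.4046 0.0595]
hexnut
  scene [418.1 214.9] 0.72 [0.5983 0.1537]
  top [235.3 206.9] 0.97 [0.5991 0.1648]
reducer
  scene [382.6 200.9] 0.81 [0.5302 0.1574]
  top [237.3 245.9] 0.77 [0.5287 0.1607]
flange
  scene [463.  227.3] 0.81 [0.6722 0.1633]
  top [236.8 166.8] 0.94 [0.6733 0.1625]
prep_rack
  scene [399.9 217.3] 0.94 [0.5587 0.1701]
weld_rack
  scene [268.6 319.2] 0.97 [ 0.5403 -0.157 ]
  top [412.3 240.3] 0.73 [ 0.5373 -0.1554]
  top [237.6 245.3] 0.35 [0.5338 0.1647]
plate_a
  scene [461.6 231.1] 0.82 [0.6749 0.1521]
  scene [344.6 188.4] 0.74 [0.4567 0.1546]
  scene [381.8 202.6] 0.67 [0.5319 0.1519]
  scene [422.3 218.7] 0.57 [0.609  0.1475]
  top [236.7 286.5] 0.95 [0.4575 0.1612]
  top [236.1 246.2] 0.8 [0.5283 0.1628]
  top [236.6 206. ] 0.7 [0.6007 0.1625]
  top [237.5 168.7] 0.69 [0.6697 0.1613]
```

View pics/scene0.png

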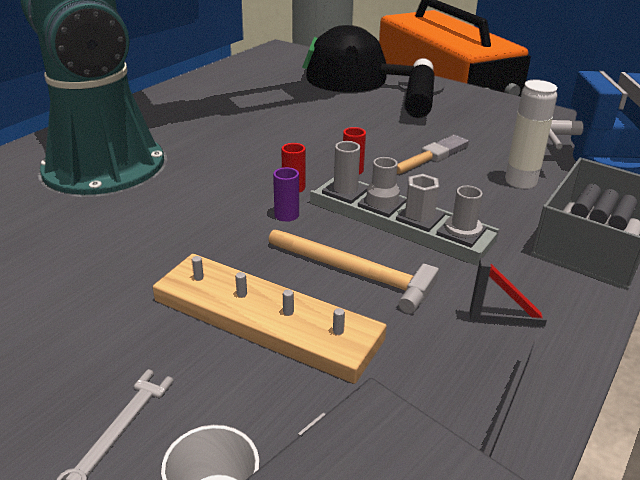

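View pics/top0.png

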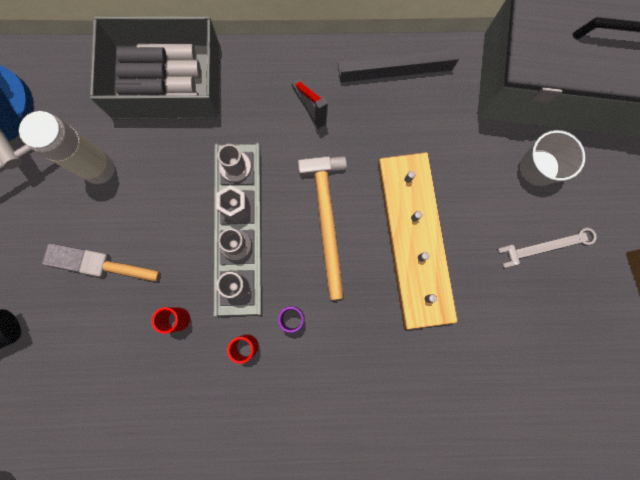

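The scene picture shows the prep rack at (312–497, 180–255). Near to far it holds the sleeve (346,170), reducer (383,183), hexnut (422,200) and flange (466,212). The wooden rack is empty, with posts at (198,268), (241,285), (288,302) and (339,321). Red and purple look-alikes stand beside the sleeve, and a hammer lies between the racks. The top view gives the same order, with fittings at column 235 from row 288 (sleeve) up to 165 (flange). The wooden posts run from (431,298) near to (410,176) far. First I turn the tool square to the row and move toward it.

```bash
python3 -m handwheel '[[[0,0,-0.4],[0,0,-0.96],1],[[0,0,-0.4],[0,0,-0.96],1],[[0,0,-0.4],[0,0,-0.96],1],[[0,0,-0.4],[0,0,-0.92],1],[[-0.7,-1,0],[0,0,0],1],[[-0.7,-1,0],[0,0,0],1],[[-0.7,-1,0],[0,0,0],1],[[-0.7,-1,0],[0,0,0],1],[[-0.7,-1,0],[0,0,0],1],[[-0.7,-1,0],[0,0,0],1],[[-0.7,-1,0],[0,0,0],1],[[-0.7,-1,0],[0,0,0],1]]'
```

```text
time_s: 1.8
position: [0.3637, 0.3261, 0.2965]
tcp_rot: [-0.002, 3.141, 0.0]
ft_force: [1.3, -0.1, -0.2]
grip_width: 0.0853
grasp_force: 0.0
```

```bash
python3 - <<'E'
from h import *
np.set_printoptions(precision=4,suppress=True)
S,T=grab('scene'),grab('top')
W=grab('wrist'); save(W,'w1'); print(W['hand_eye'],W['state']['position'],W['state']['tcp_rot'])
for t in ['sleeve','hexnut','reducer','flange','weld_rack']:
    a,b=cams.landmark_of(S,t),cams.landmark_of(T,t)
    if a and b: print(t,tri([ray(S,a[0]['point']),ray(T,b[0]['point'])]),a[0]['confidence'],b[0]['confidence'])
# post tops in both pictures, clicked
s=[(198,259),(241,275),(288,292),(339,312)]; u=[(432,296),(424,255),(418,214),(411,174)]
for i in range(4): print(tri([ray(S,s[i]),ray(T,u[i])]))
E
```

```text
[[-0.0006  0.9611  0.2763  0.0695]
 [ 1.      0.0007 -0.0003 -0.0013]
 [-0.0005  0.2763 -0.9611 -0.1262]
 [ 0.      0.      0.      1.    ]] [0.3658 0.3239 0.2965] [ 0.0065  3.1399 -0.0028]
sleeve [0.4032 0.1711 0.043 ] 0.98 0.97
hexnut [0.5993 0.1636 0.0257] 0.62 0.85
reducer [0.5286 0.1602 0.0219] 0.77 0.67
flange [0.6723 0.1579 0.0316] 0.81 0.71
weld_rack [ 0.5936 -0.0879  0.1447] 0.31 0.61
[ 0.433  -0.1706  0.0606]
[ 0.502  -0.1615  0.0596]
[ 0.5731 -0.1545  0.0611]
[ 0.6447 -0.1464  0.0593]
```

Post tops triangulate to z ≈ 60 mm (text: 63) and the fittings' feet to about 28 mm. The weld rack yaw is about 0.11. Next I move over the prep row and look with the wrist camera from two places.

```bash
python3 -m handwheel '[[[-0.95,-0.9,0],[0,0,0],1],[[-0.95,-0.9,0],[0,0,0],1],[[-0.95,-0.9,0],[0,0,0],1],[[-0.95,-0.9,0],[0,0,0],1],[[-0.95,-0.9,0],[0,0,0],1],[[-0.95,-0.9,0],[0,0,0],1],[[0,0,0],[0,0,0],1],[[0,0,0],[0,0,0],1]]'
cat > look.py <<'E'
from h import *
import sys
np.set_printoptions(precision=4,suppress=True)
W=grab('wrist'); save(W,sys.argv[1]); print(W['state']['position'],W['state']['tcp_rot'])
for t in ['sleeve','reducer','hexnut','flange']:
    for r in cams.landmark_of(W,t)[:3]: print(t,np.round(r['point'],1),round(r['confidence'],2),atz(W,r['point'],.028)[:2])
E
python3 look.py w2
```

```text
time_s: 3.12
position: [0.5356, 0.1645, 0.296]
tcp_rot: [-0.003, -3.141, 0.0]
ft_force: [-1.1, 0.7, -0.1]
grip_width: 0.0853
grasp_force: 0.0
[0.5356 0.1645 0.296 ] [-0.0034 -3.1414  0.0003]
sleeve [409.7  79.6] 0.79 [0.4066 0.2572]
sleeve [236.8  75. ] 0.74 [0.4014 0.0714]
sleeve [315.8 126. ] 0.62 [0.4551 0.1558]
reducer [320.7 189.8] 0.58 [0.526  0.1609]
hexnut [323.4 246.8] 0.8 [0.5953 0.1639]
flange [322.2 304.4] 0.88 [0.6726 0.1622]
```

View pics/w2.png

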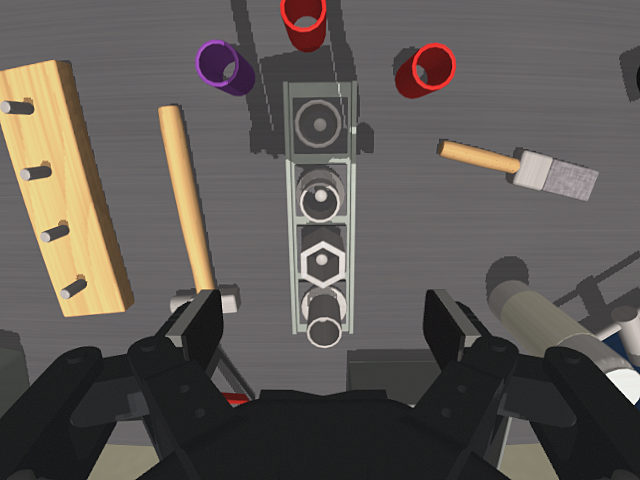

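The wrist view shows the sleeve at (320,124), reducer (320,196), hexnut (323,262) and flange (323,330). The hexnut's flats face left and right (columns 301/345), square to the jaws. The weld post tops sit at the left, about (8,107), (28,174), (47,234) and (67,293).

```bash
python3 - <<'E'
from h import *
np.set_printoptions(precision=4,suppress=True)
S,T,W=grab('scene'),grab('top'),grab('wrist')
for n,uv in [('sl post',(320,124)),('red post',(320,196)),('hex post',(321,260))]: print(n,atz(W,uv,.063))
for i,uv in enumerate([(5,107),(28,174),(46,235),(66,294)]): print('weld',i,atz(W,uv,.063))
# rim circle centres
for n,uv,z in [('sl',(320,124),.108),('red',(321,201),.100),('hex',(323,263),.086),('fl',(324,331),.094)]: print('rim',n,atz(W,uv,z))
for t in ['sleeve','reducer','hexnut','flange']:
    g={'sleeve':.455,'reducer':.528,'hexnut':.6,'flange':.672}[t]
    rs=[]
    for p in (S,T,W):
        q=proj(p,[g,.162,.028])[0]; l=[r['point'] for r in cams.landmark_of(p,t) if np.hypot(*(np.array(r['point'])-q))<12]
        if l: rs.append(ray(p,l[0]))
    print(t,len(rs),tri(rs) if len(rs)>1 else '')
E
```

```text
sl post [0.452  0.1626 0.063 ]
red post [0.5252 0.1626 0.063 ]
hex post [0.5973 0.1637 0.063 ]
weld 0 [ 0.4285 -0.1692  0.063 ]
weld 1 [ 0.4994 -0.1569  0.063 ]
weld 2 [ 0.5688 -0.1505  0.063 ]
weld 3 [ 0.6425 -0.1421  0.063 ]
rim sl [0.4534 0.1629 0.108 ]
rim red [0.5237 0.1638 0.1   ]
rim hex [0.5921 0.1659 0.086 ]
rim fl [0.6685 0.1671 0.094 ]
sleeve 3 [0.4553 0.1593 0.0225]
reducer 2 [0.528  0.1606 0.0331]
hexnut 3 [0.5962 0.1628 0.0212]
flange 3 [0.6751 0.162  0.0295]
```

Positions agree to about 3 mm, well inside the 10 mm bore clearance. I'll take the sleeve first.

```bash
python3 -m handwheel '[[[0.9,-0.03,0.6],[0,0,0],1],[[0.9,-0.03,0.6],[0,0,0],1],[[0.92,-0.02,0.6],[0,0,0],1],[[0,0,0.9],[0,0,0],1],[[0,0,0.9],[0,0,0],1],[[0,0,0.9],[0,0,0],1],[[0,0,0.8],[0,0,0],1],[[0,0,0.8],[0,0,0],1],[[0,0,0.6],[0,0,0],1],[[0,0,0.3],[0,0,0],1],[[0,0,0],[0,0,0],1],[[0,0,0],[0,0,0],1]]' 60; python3 - <<'E'
import sys; sys.path.insert(0,'.')
from h import *
W=grab('scene'); cv2.imwrite('pics/s1.png',cv2.resize(W['frame'][100:300,240:520,::-1],(800,571)))
E
```

```text
time_s: 5.12
position: [0.4528, 0.1633, 0.0864]
tcp_rot: [0.001, -3.141, 0.0]
ft_force: [0.4, -0.7, 0.0]
grip_width: 0.0853
grasp_force: 0.0
```

View pics/s1.png

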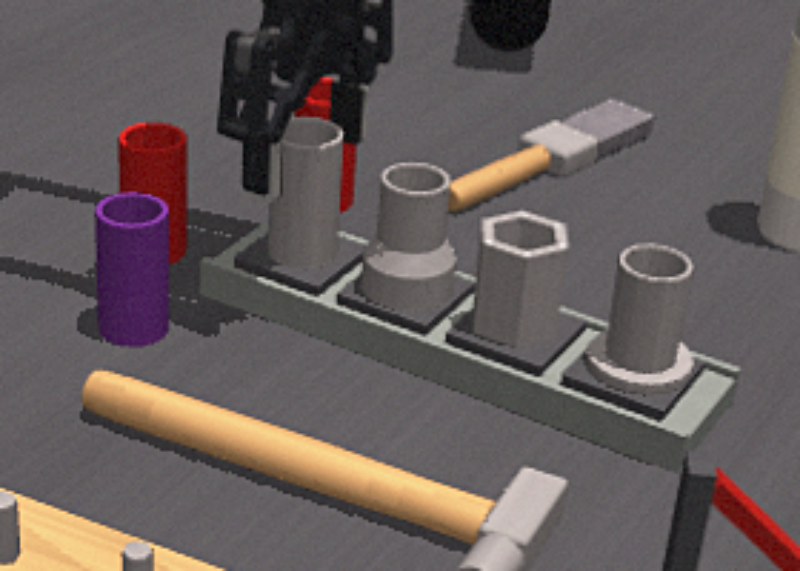

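The jaws straddle the sleeve's upper part, at about (305,170) in the crop, and touch nothing. Closing and lifting.

```bash
python3 -m handwheel '[[[0,0,0],[0,0,0],0],[[0,0,0],[0,0,0],0],[[0,0,0],[0,0,0],0],[[0,0,0],[0,0,0],0],[[0,0,0],[0,0,0],0],[[0,0,0],[0,0,0],0],[[0,0,0],[0,0,0],0],[[0,0,0],[0,0,0],0]]' 60
```

```text
time_s: 5.83
position: [0.4531, 0.1633, 0.0871]
tcp_rot: [-0.001, 3.14, 0.0]
ft_force: [-0.4, 0.0, 6.0]
grip_width: 0.0407
grasp_force: 59.6
```

```bash
python3 -m handwheel '[[[0,0,-0.5],[0,0,0],0],[[0,0,-0.8],[0,0,0],0],[[0,0,-0.9],[0,0,0],0],[[0,0,-0.9],[0,0,0],0],[[-0.3,-0.5,0],[0,0,0],0],[[-0.57,-0.93,0],[0,0,0],0],[[-0.57,-0.93,0],[0,0,0],0],[[-0.57,-0.93,0],[0,0,0],0],[[-0.57,-0.93,0],[0,0,0],0],[[-0.57,-0.93,0],[0,0,0],0],[[-0.57,-0.93,0],[0,0,0],0],[[-0.57,-0.93,0],[0,0,0],0]]' && python3 -m handwheel '[[[-0.57,-0.93,0],[0,0,0],0],[[-0.57,-0.93,0],[0,0,0],0],[[-0.57,-0.93,0],[0,0,0],0],[[-0.3,-0.4,0],[0,0,0],0],[[0,0,0],[0,0,0],0],[[0,0,0],[0,0,0],0]]'; python3 look.py w3
```

```text
time_s: 6.83
position: [0.5815, -0.0483, 0.1791]
tcp_rot: [0.001, -3.141, -0.0]
ft_force: [0.2, 0.4, -1.9]
grip_width: 0.0407
grasp_force: 61.4
time_s: 7.33
position: [0.6415, -0.1432, 0.1786]
tcp_rot: [-0.001, -3.14, -0.001]
ft_force: [-0.2, 0.5, -3.0]
grip_width: 0.0403
grasp_force: 61.3
[ 0.6415 -0.1432  0.1786] [-0.0011 -3.1403 -0.001 ]
sleeve [323.7 264.7] 0.76 [ 0.6788 -0.1435]
```

View pics/w3.png

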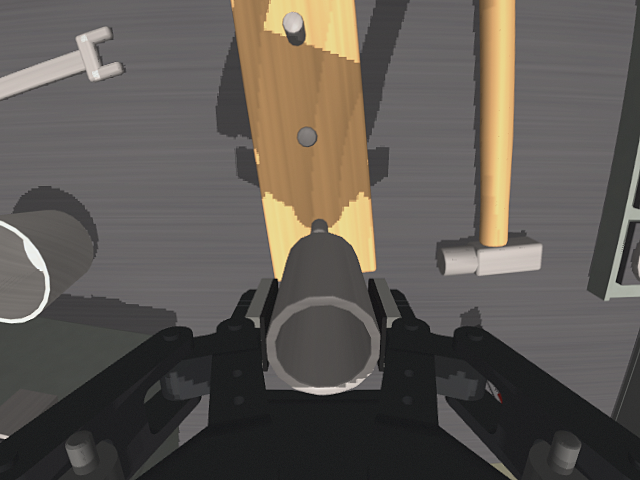

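The held sleeve's rim is at (325,344). The post tops of weld posts 1, 2 and 3 are at (293,22), (307,134) and (319,225), and the target post peeks out behind the sleeve's foot.

```bash
python3 - <<'E'
from h import *
W=grab('wrist')
for uv in [(293,20),(307,134),(320,226)]: print(atz(W,uv,.063).round(4))
print('rim',atz(W,(325.5,344),.1995).round(4))
print(proj(W,[[.644,-.144,.063],[.572,-.153,.063],[.501,-.160,.063]]))
E
```

```text
[ 0.499  -0.1617  0.063 ]
[ 0.57   -0.1534  0.063 ]
[ 0.635  -0.1445  0.063 ]
rim [ 0.6429 -0.1416  0.1995]
[[320.72407396 237.83356788]
 [307.54753105 137.01144477]
 [295.67094672  23.44516015]]
```

```bash
python3 -m handwheel '[[[0,-0.08,0.5],[0,0,0],0],[[0,0,0.6],[0,0,0],0],[[0,0,0.6],[0,0,0],0],[[0,0,0.5],[0,0,0],0],[[0,0,0.4],[0,0,0],0],[[0,0,0.2],[0,0,0],0],[[0,0,0.15],[0,0,0],0],[[0,0,0.07],[0,0,0],0],[[0,0,0],[0,0,0],0],[[0,0,0],[0,0,0],0]]'
```

```text
time_s: 8.47
position: [0.6424, -0.1452, 0.0894]
tcp_rot: [-0.001, 3.14, -0.001]
ft_force: [0.1, -0.4, -2.6]
grip_width: 0.0403
grasp_force: 61.5
```

```bash
python3 -m handwheel '[[[0,0,0.05],[0,0,0],0],[[0,0,0.03],[0,0,0],0],[[0,0,0],[0,0,0],0]]'
```

```text
time_s: 8.72
position: [0.6425, -0.1453, 0.0872]
tcp_rot: [-0.001, 3.14, -0.001]
ft_force: [-0.0, 0.7, 2.3]
grip_width: 0.04
grasp_force: 61.7
```

```bash
python3 -m handwheel '[[[0,0,0],[0,0,0],1],[[0,0,0],[0,0,0],1],[[0,0,0],[0,0,0],1],[[0,0,0],[0,0,0],1],[[0,0,0],[0,0,0],1],[[0,0,-0.4],[0,0,0],1],[[0,0,-0.8],[0,0,0],1],[[0,0,-0.9],[0,0,0],1],[[0,0,-0.9],[0,0,0],1],[[0,0,-0.6],[0,0,0],1]]' && python3 -m handwheel '[[[0.35,0.93,0],[0,0,0],1],[[0.35,0.93,0],[0,0,0],1],[[0.35,0.93,0],[0,0,0],1],[[0.35,0.93,0],[0,0,0],1],[[0.35,0.93,0],[0,0,0],1],[[0.35,0.93,0],[0,0,0],1],[[0.35,0.93,0],[0,0,0],1],[[0.35,0.93,0],[0,0,0],1],[[0.35,0.93,0],[0,0,0],1],[[0.35,0.93,0],[0,0,0],1],[[0.35,0.93,0],[0,0,0],1],[[0,0,0],[0,0,0],1]]'; python3 look.py w4
```

```text
time_s: 9.55
position: [0.6429, -0.1453, 0.198]
tcp_rot: [-0.001, 3.138, -0.002]
ft_force: [1.1, -0.6, 0.6]
grip_width: 0.0857
grasp_force: 0.0
time_s: 10.55
position: [0.5239, 0.1659, 0.1952]
tcp_rot: [0.006, -3.141, -0.003]
ft_force: [0.3, 0.5, -0.1]
grip_width: 0.0856
grasp_force: 0.0
[0.5239 0.1659 0.1952] [ 0.006  -3.1407 -0.0033]
sleeve [ 20.8 331.2] 0.96 [ 0.6436 -0.1464]
sleeve [209.1  74.4] 0.94 [0.4058 0.0738]
sleeve [437.1  76.2] 0.82 [0.4065 0.2565]
reducer [318.5 224. ] 0.59 [0.5292 0.1614]
hexnut [321.2 293. ] 0.66 [0.5961 0.1639]
flange [323.9 363.7] 0.66 [0.6746 0.1668]
```

View pics/w4.png

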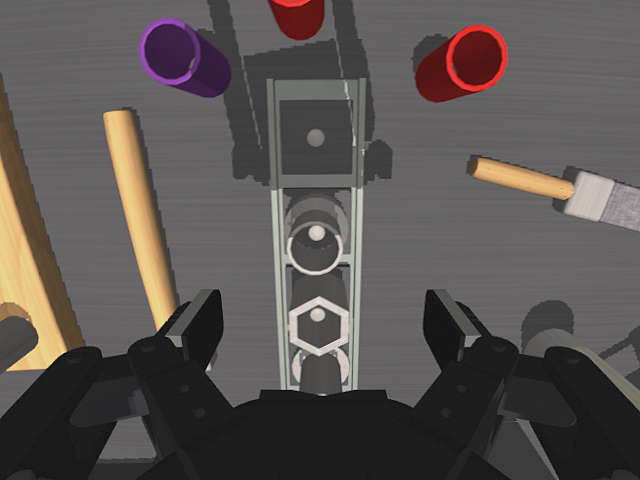

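The sleeve stands on the far weld post (landmark at 0.644, -0.146). Plate a is now empty, with its post at (316,137), and the reducer's rim is at (315,247). Next, the reducer.

```bash
python3 -m handwheel '[[[-0.08,-0.12,0.5],[0,0,0],1],[[0,0,0.9],[0,0,0],1],[[0,0,0.9],[0,0,0],1],[[0,0,0.9],[0,0,0],1],[[0,0,0.5],[0,0,0],1],[[0,0,0],[0,0,0],1],[[0,0,0],[0,0,0],0],[[0,0,0],[0,0,0],0],[[0,0,0],[0,0,0],0],[[0,0,0],[0,0,0],0],[[0,0,0],[0,0,0],0],[[0,0,0],[0,0,0],0]]' 60 && python3 -m handwheel '[[[0,0,0],[0,0,0],0],[[0,0,0],[0,0,0],0],[[0,0,0],[0,0,0],0]]'
```

```text
time_s: 11.8
position: [0.5298, 0.1584, 0.0849]
tcp_rot: [-0.001, 3.138, 0.0]
ft_force: [0.1, -0.3, 7.2]
grip_width: 0.037
grasp_force: 60.0
time_s: 12.05
position: [0.5299, 0.1584, 0.085]
tcp_rot: [-0.001, 3.138, 0.0]
ft_force: [0.1, 0.4, 7.2]
grip_width: 0.0373
grasp_force: 60.0
```

```bash
python3 -m handwheel '[[[0,0,-0.5],[0,0,0],0],[[0,0,-0.8],[0,0,0],0],[[0,0,-0.9],[0,0,0],0],[[0,0,-0.9],[0,0,0],0],[[0,0,-0.4],[0,0,0],0],[[-0.1,-0.5,0],[0,0,0],0],[[-0.13,-0.93,0],[0,0,0],0],[[-0.13,-0.93,0],[0,0,0],0],[[-0.13,-0.93,0],[0,0,0],0],[[-0.13,-0.93,0],[0,0,0],0],[[-0.13,-0.93,0],[0,0,0],0],[[-0.13,-0.93,0],[0,0,0],0]]' && python3 -m handwheel '[[[-0.13,-0.93,0],[0,0,0],0],[[-0.13,-0.93,0],[0,0,0],0],[[-0.13,-0.93,0],[0,0,0],0],[[-0.13,-0.93,0],[0,0,0],0],[[-0.03,-0.58,0],[0,0,0],0],[[0,0,0],[0,0,0],0],[[0,0,0],[0,0,0],0],[[0,0,0],[0,0,0],0]]'; python3 look.py w5
```

```text
time_s: 13.05
position: [0.5546, -0.0254, 0.1885]
tcp_rot: [0.002, -3.141, 0.0]
ft_force: [1.0, 0.5, -3.2]
grip_width: 0.0371
grasp_force: 61.1
time_s: 13.72
position: [0.571, -0.1525, 0.1882]
tcp_rot: [0.001, -3.141, -0.001]
ft_force: [-0.6, 0.8, -3.3]
grip_width: 0.0371
grasp_force: 61.3
[ 0.571  -0.1525  0.1882] [ 0.0009 -3.1406 -0.0012]
sleeve [575.9  17.9] 0.92 [0.4082 0.0441]
sleeve [327.8 296.6] 0.58 [ 0.6435 -0.1489]
reducer [324.9 260.6] 0.94 [ 0.6082 -0.1516]
```

View pics/w5.png

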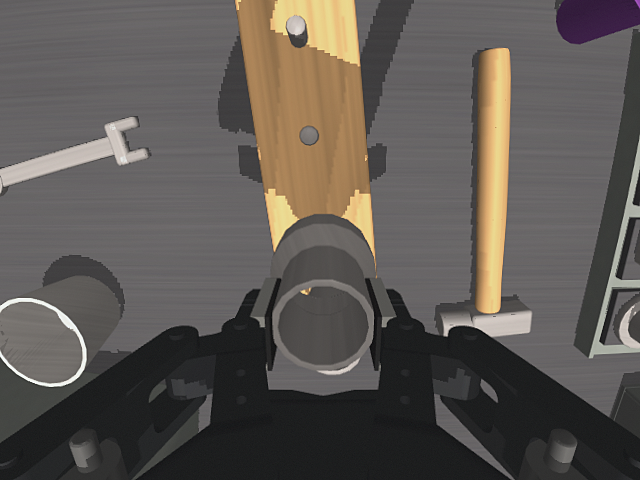

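The reducer is held upright with its rim at (324,325). Weld posts 0 and 1 show at (296,24) and (309,134), lined up with the rack.

```bash
python3 - <<'E'
from h import *
W=grab('wrist')
for uv in [(296,22),(309,134)]: print(atz(W,uv,.063).round(4))
print('rim',atz(W,(324,325),.2032).round(4), 'foot',atz(W,(325,260.6),.1312).round(4))
E
```

```text
[ 0.428  -0.1713  0.063 ]
[ 0.5005 -0.1632  0.063 ]
rim [ 0.5689 -0.153   0.2032] foot [ 0.5704 -0.1521  0.1312]
```

```bash
python3 -m handwheel '[[[-0.07,-0.08,0.6],[0,0,0],0],[[0,0,0.7],[0,0,0],0],[[0,0,0.7],[0,0,0],0],[[0,0,0.6],[0,0,0],0],[[0,0,0.4],[0,0,0],0],[[0,0,0.2],[0,0,0],0],[[0,0,0.15],[0,0,0],0],[[0,0,0.05],[0,0,0],0],[[0,0,0],[0,0,0],0],[[0,0,0],[0,0,0],0]]'
```

```text
time_s: 14.85
position: [0.5745, -0.1558, 0.0872]
tcp_rot: [-0.001, 3.14, -0.001]
ft_force: [-0.2, -0.6, -3.1]
grip_width: 0.0373
grasp_force: 61.2
```

```bash
python3 -m handwheel '[[[0,0,0.05],[0,0,0],0],[[0,0,0.03],[0,0,0],0],[[0,0,0],[0,0,0],0]]'
```

```text
time_s: 15.1
position: [0.5744, -0.1558, 0.085]
tcp_rot: [-0.001, 3.14, -0.001]
ft_force: [-1.0, 0.1, 3.2]
grip_width: 0.0369
grasp_force: 61.8
```

```bash
python3 -m handwheel '[[[0,0,0],[0,0,0],1],[[0,0,0],[0,0,0],1],[[0,0,0],[0,0,0],1],[[0,0,0],[0,0,0],1],[[0,0,0],[0,0,0],1],[[0,0,-0.4],[0,0,0],1],[[0,0,-0.8],[0,0,0],1],[[0,0,-0.9],[0,0,0],1],[[0,0,-0.9],[0,0,0],1],[[0,0,-0.6],[0,0,0],1]]' && python3 -m handwheel '[[[-0.05,0.89,0],[0,0,0],1],[[-0.05,0.89,0],[0,0,0],1],[[-0.05,0.89,0],[0,0,0],1],[[-0.05,0.89,0],[0,0,0],1],[[-0.05,0.89,0],[0,0,0],1],[[-0.05,0.89,0],[0,0,0],1],[[-0.05,0.89,0],[0,0,0],1],[[-0.05,0.89,0],[0,0,0],1],[[-0.05,0.89,0],[0,0,0],1],[[-0.05,0.89,0],[0,0,0],1],[[-0.05,0.89,0],[0,0,0],1],[[0,0.8,0],[0,0,0],1]]' && python3 -m handwheel '[[[0,0,0],[0,0,0],1],[[0,0,0],[0,0,0],1]]';  python3 look.py w6
```

```text
time_s: 15.93
position: [0.5747, -0.1559, 0.1954]
tcp_rot: [-0.001, 3.139, -0.002]
ft_force: [0.9, 0.3, -0.2]
grip_width: 0.0856
grasp_force: 0.0
time_s: 16.93
position: [0.5902, 0.1638, 0.1929]
tcp_rot: [-0.002, 3.141, 0.0]
ft_force: [0.5, -0.5, 0.4]
grip_width: 0.0855
grasp_force: 0.0
time_s: 17.1
position: [0.5899, 0.1633, 0.1926]
tcp_rot: [-0.005, 3.141, -0.0]
ft_force: [-0.1, -0.3, 0.5]
grip_width: 0.0854
grasp_force: 0.0
[0.5899 0.1633 0.1926] [-0.0052  3.141  -0.0003]
sleeve [  6.8 272.2] 0.77 [ 0.6434 -0.1447]
hexnut [324.3 226.8] 0.66 [0.5974 0.1635]
flange [323.3 303. ] 0.74 [0.6715 0.1628]
```

View pics/w6.png

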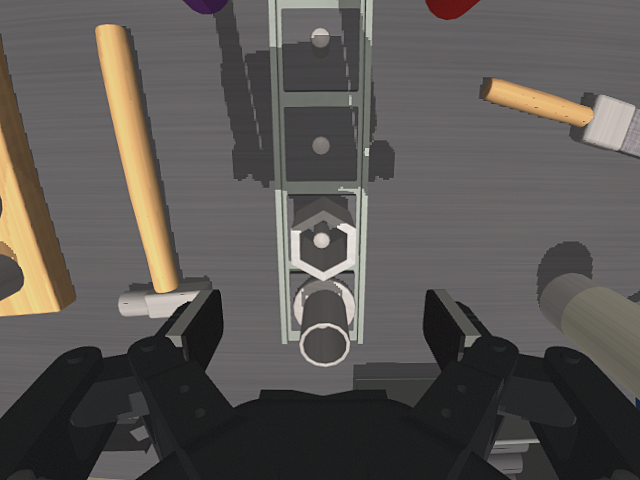

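The hexnut's rim is at (324,237) with its flats left and right, square to the jaws. The flange's rim is at (325,345), and plates a and c are empty. Next, the hexnut.

```bash
python3 -m handwheel '[[[-0.23,0,0.5],[0,0,0],1],[[0,0,0.9],[0,0,0],1],[[0,0,0.9],[0,0,0],1],[[0,0,0.9],[0,0,0],1],[[0,0,0.5],[0,0,0],1],[[0,0,0.3],[0,0,0],1],[[0,0,0],[0,0,0],1],[[0,0,0],[0,0,0],0],[[0,0,0],[0,0,0],0],[[0,0,0],[0,0,0],0],[[0,0,0],[0,0,0],0],[[0,0,0],[0,0,0],0]]' 60 && python3 -m handwheel '[[[0,0,0],[0,0,0],0],[[0,0,0],[0,0,0],0],[[0,0,0],[0,0,0],0]]'
```

```text
time_s: 18.35
position: [0.5983, 0.1625, 0.0735]
tcp_rot: [-0.001, 3.138, 0.001]
ft_force: [1.1, 0.3, 6.5]
grip_width: 0.0449
grasp_force: 62.9
time_s: 18.6
position: [0.5983, 0.1625, 0.0735]
tcp_rot: [-0.001, 3.138, 0.001]
ft_force: [0.0, 0.3, 6.4]
grip_width: 0.0452
grasp_force: 63.0
```

```bash
python3 -m handwheel '[[[0,0,-0.5],[0,0,0],0],[[0,0,-0.8],[0,0,0],0],[[0,0,-0.9],[0,0,0],0],[[0,0,-0.9],[0,0,0],0],[[0,0,-0.4],[0,0,0],0],[[0.1,-0.5,0],[0,0,0],0],[[0.28,-0.93,0],[0,0,0],0],[[0.28,-0.93,0],[0,0,0],0],[[0.28,-0.93,0],[0,0,0],0],[[0.28,-0.93,0],[0,0,0],0],[[0.28,-0.93,0],[0,0,0],0],[[0.28,-0.93,0],[0,0,0],0]]' && python3 -m handwheel '[[[0.28,-0.93,0],[0,0,0],0],[[0.28,-0.93,0],[0,0,0],0],[[0.28,-0.93,0],[0,0,0],0],[[0.28,-0.93,0],[0,0,0],0],[[0.28,-0.93,0],[0,0,0],0],[[0.05,-0.1,0],[0,0,0],0],[[0,0,0],[0,0,0],0],[[0,0,0],[0,0,0],0],[[0,0,0],[0,0,0],0]]'; python3 look.py w7
```

```text
time_s: 19.6
position: [0.5414, -0.0218, 0.1753]
tcp_rot: [0.002, -3.139, -0.0]
ft_force: [0.8, -0.5, -4.5]
grip_width: 0.045
grasp_force: 63.0
time_s: 20.35
position: [0.4997, -0.1619, 0.1762]
tcp_rot: [0.002, -3.14, -0.002]
ft_force: [0.5, -0.2, -4.3]
grip_width: 0.0449
grasp_force: 63.3
[ 0.4997 -0.1619  0.1762] [ 0.0017 -3.1402 -0.0016]
sleeve [584.5 102.5] 0.84 [0.4012 0.0429]
sleeve [339.9 372.5] 0.68 [ 0.6461 -0.1465]
reducer [328.5 306.9] 0.95 [ 0.5763 -0.1577]
hexnut [326.4 263.7] 0.79 [ 0.5352 -0.1597]
flange [635.5 387.5] 0.71 [0.6755 0.1639]
flange [328.7 303. ] 0.45 [ 0.5724 -0.1576]
```

View pics/w7.png

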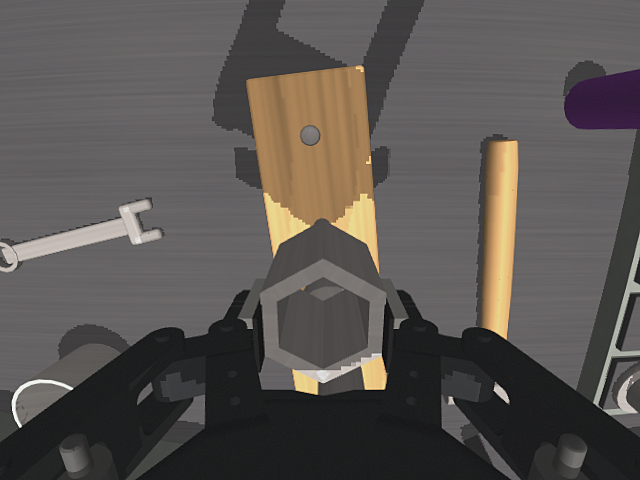

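The hexnut is held upright and its flats sit on the pads (rim at about (323,320)). Weld post 0 is at (310,134). Lowering.

```bash
python3 -m handwheel '[[[-0.05,-0.04,0.6],[0,0,0],0],[[0,0,0.7],[0,0,0],0],[[0,0,0.7],[0,0,0],0],[[0,0,0.6],[0,0,0],0],[[0,0,0.4],[0,0,0],0],[[0,0,0.2],[0,0,0],0],[[0,0,0.15],[0,0,0],0],[[0,0,0.03],[0,0,0],0],[[0,0,0],[0,0,0],0],[[0,0,0],[0,0,0],0]]' && python3 -m handwheel '[[[0,0,0.04],[0,0,0],0],[[0,0,0],[0,0,0],0],[[0,0,0],[0,0,0],0]]'
```

```text
time_s: 21.43
position: [0.5025, -0.1643, 0.0763]
tcp_rot: [-0.002, 3.14, -0.001]
ft_force: [1.0, -0.5, -4.8]
grip_width: 0.0447
grasp_force: 63.4
time_s: 21.68
position: [0.502, -0.1641, 0.0747]
tcp_rot: [-0.001, 3.141, -0.001]
ft_force: [0.2, -0.1, -4.2]
grip_width: 0.045
grasp_force: 63.4
```

```bash
python3 -m handwheel '[[[0,0,0.05],[0,0,0],0],[[0,0,0],[0,0,0],0],[[0,0,0],[0,0,0],0]]'
```

```text
time_s: 21.93
position: [0.502, -0.1642, 0.0735]
tcp_rot: [-0.001, 3.141, -0.001]
ft_force: [-2.7, 0.6, 5.1]
grip_width: 0.0451
grasp_force: 64.4
```

```bash
python3 -m handwheel '[[[0,0,0],[0,0,0],1],[[0,0,0],[0,0,0],1],[[0,0,0],[0,0,0],1],[[0,0,0],[0,0,0],1],[[0,0,0],[0,0,0],1],[[0,0,-0.4],[0,0,0],1],[[0,0,-0.8],[0,0,0],1],[[0,0,-0.9],[0,0,0],1],[[0,0,-0.9],[0,0,0],1],[[0,0,-0.9],[0,0,0],1]]' && python3 -m handwheel '[[[-0.47,0.91,0],[0,0,0],1],[[-0.47,0.91,0],[0,0,0],1],[[-0.47,0.91,0],[0,0,0],1],[[-0.47,0.91,0],[0,0,0],1],[[-0.47,0.91,0],[0,0,0],1],[[-0.47,0.91,0],[0,0,0],1],[[-0.47,0.91,0],[0,0,0],1],[[-0.47,0.91,0],[0,0,0],1],[[-0.47,0.91,0],[0,0,0],1],[[-0.47,0.91,0],[0,0,0],1],[[-0.47,0.91,0],[0,0,0],1],[[-0.4,0.88,0],[0,0,0],1]]' && python3 -m handwheel '[[[0,0,0],[0,0,0],1],[[0,0,0],[0,0,0],1]]';  python3 look.py w8
```

```text
time_s: 22.77
position: [0.5015, -0.1639, 0.1908]
tcp_rot: [0.001, -3.141, -0.0]
ft_force: [0.8, -0.2, 0.1]
grip_width: 0.0854
grasp_force: 0.0
time_s: 23.77
position: [0.6693, 0.1644, 0.1895]
tcp_rot: [-0.002, 3.142, -0.0]
ft_force: [-0.4, 0.3, -0.1]
grip_width: 0.0853
grasp_force: 0.0
time_s: 23.93
position: [0.6687, 0.1643, 0.1892]
tcp_rot: [0.005, -3.141, 0.0]
ft_force: [-0.1, -0.9, -0.1]
grip_width: 0.0855
grasp_force: 0.0
[0.6687 0.1643 0.1892] [ 0.0052 -3.1412  0.0004]
flange [324.5 227.1] 0.55 [0.6754 0.1646]
```

View pics/w8.png

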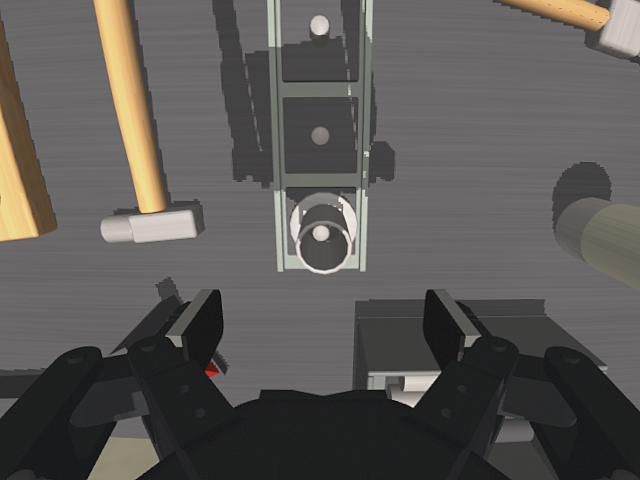

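The flange stands at (322,235) and the jaws lie in line with it. The bin and square are clear of the descent. Next, the flange.

```bash
python3 -m handwheel '[[[-0.1,-0.02,0.5],[0,0,0],1],[[0,0,0.9],[0,0,0],1],[[0,0,0.9],[0,0,0],1],[[0,0,0.9],[0,0,0],1],[[0,0,0.45],[0,0,0],1],[[0,0,0],[0,0,0],1],[[0,0,0],[0,0,0],0],[[0,0,0],[0,0,0],0],[[0,0,0],[0,0,0],0],[[0,0,0],[0,0,0],0],[[0,0,0],[0,0,0],0],[[0,0,0],[0,0,0],0]]' 60 && python3 -m handwheel '[[[0,0,0],[0,0,0],0],[[0,0,0],[0,0,0],0],[[0,0,0],[0,0,0],0]]'
```

```text
time_s: 25.18
position: [0.6731, 0.1626, 0.0827]
tcp_rot: [-0.001, 3.138, 0.001]
ft_force: [-0.1, 0.2, 5.7]
grip_width: 0.0369
grasp_force: 60.0
time_s: 25.43
position: [0.6731, 0.1626, 0.0827]
tcp_rot: [-0.001, 3.138, 0.001]
ft_force: [0.2, -0.2, 5.0]
grip_width: 0.0374
grasp_force: 60.0
```

```bash
python3 -m handwheel '[[[0,0,-0.5],[0,0,0],0],[[0,0,-0.8],[0,0,0],0],[[0,0,-0.9],[0,0,0],0],[[0,0,-0.9],[0,0,0],0],[[0,0,-0.4],[0,0,0],0],[[0.3,-0.42,0],[0,0,0],0],[[0.63,-0.86,0],[0,0,0],0],[[0.63,-0.86,0],[0,0,0],0],[[0.63,-0.86,0],[0,0,0],0],[[0.63,-0.86,0],[0,0,0],0],[[0.63,-0.86,0],[0,0,0],0],[[0.63,-0.86,0],[0,0,0],0]]' && python3 -m handwheel '[[[0.63,-0.86,0],[0,0,0],0],[[0.63,-0.86,0],[0,0,0],0],[[0.63,-0.86,0],[0,0,0],0],[[0.63,-0.86,0],[0,0,0],0],[[0.63,-0.86,0],[0,0,0],0],[[0.63,-0.86,0],[0,0,0],0],[[0.26,-0.38,0],[0,0,0],0],[[0,0,0],[0,0,0],0],[[0,0,0],[0,0,0],0],[[0,0,0],[0,0,0],0]]'; python3 look.py w9
```

```text
time_s: 26.43
position: [0.5478, -0.0062, 0.185]
tcp_rot: [0.002, -3.141, 0.0]
ft_force: [0.7, -0.8, -3.7]
grip_width: 0.0371
grasp_force: 61.0
time_s: 27.27
position: [0.4285, -0.1711, 0.1853]
tcp_rot: [-0.001, 3.141, 0.0]
ft_force: [0.1, 0.0, -3.7]
grip_width: 0.0373
grasp_force: 61.2
[ 0.4285 -0.1711  0.1853] [-0.0008  3.1412  0.0004]
sleeve [576.6 183.8] 0.58 [0.3958 0.0454]
reducer [337.7 363.2] 0.96 [ 0.5717 -0.1577]
hexnut [329.2 296.2] 0.46 [ 0.4994 -0.1664]
flange [323.1 264. ] 0.79 [ 0.4681 -0.172 ]
```

View pics/w9.png

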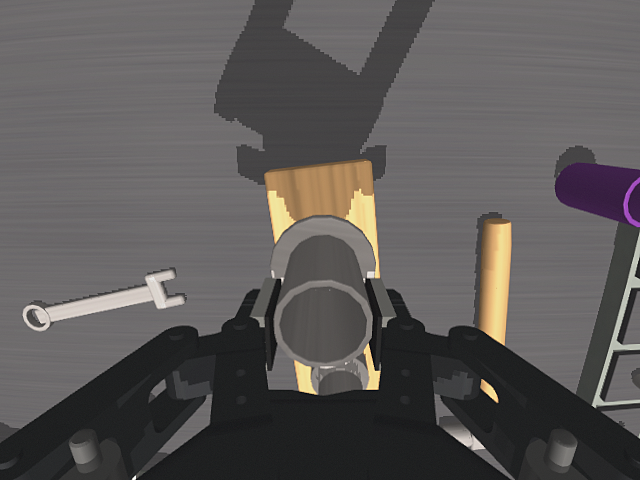

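The flange is held upright over the near post (rim at (323,321)), with the hexnut seated behind it. Lowering.

```bash
python3 -m handwheel '[[[0,0,0.6],[0,0,0],0],[[0,0,0.7],[0,0,0],0],[[0,0,0.7],[0,0,0],0],[[0,0,0.6],[0,0,0],0],[[0,0,0.4],[0,0,0],0],[[0,0,0.2],[0,0,0],0],[[0,0,0.15],[0,0,0],0],[[0,0,0.03],[0,0,0],0],[[0,0,0],[0,0,0],0],[[0,0,0],[0,0,0],0]]' && python3 -m handwheel '[[[0,0,0.04],[0,0,0],0],[[0,0,0],[0,0,0],0],[[0,0,0],[0,0,0],0]]'
```

```text
time_s: 28.35
position: [0.4289, -0.1718, 0.0846]
tcp_rot: [-0.002, 3.14, -0.001]
ft_force: [0.1, -0.6, -3.2]
grip_width: 0.0372
grasp_force: 61.1
time_s: 28.6
position: [0.4285, -0.1717, 0.0831]
tcp_rot: [-0.001, 3.141, -0.001]
ft_force: [0.1, -0.8, -2.9]
grip_width: 0.037
grasp_force: 61.2
```

```bash
python3 -m handwheel '[[[0,0,0.04],[0,0,0],0],[[0,0,0],[0,0,0],0],[[0,0,0],[0,0,0],0]]'
```

```text
time_s: 28.85
position: [0.4284, -0.1718, 0.0826]
tcp_rot: [-0.001, 3.141, -0.001]
ft_force: [-3.8, 1.0, 10.9]
grip_width: 0.0371
grasp_force: 62.6
```

Contact with the board. Releasing, rising and moving aside, then a last look.

```bash
python3 -m handwheel '[[[0,0,0],[0,0,0],1],[[0,0,0],[0,0,0],1],[[0,0,0],[0,0,0],1],[[0,0,0],[0,0,0],1],[[0,0,0],[0,0,0],1],[[0,0,-0.4],[0,0,0],1],[[0,0,-0.8],[0,0,0],1],[[0,0,-0.9],[0,0,0],1],[[0,0,-0.9],[0,0,0],1],[[0,0,-0.9],[0,0,0],1],[[0,0,-0.9],[0,0,0],1],[[0,0,-0.9],[0,0,0],1]]' && python3 -m handwheel '[[[0,0.9,0],[0,0,0],1],[[0,0.9,0],[0,0,0],1],[[0,0.9,0],[0,0,0],1],[[0,0.9,0],[0,0,0],1],[[0,0.9,0],[0,0,0],1],[[0,0.9,0],[0,0,0],1],[[0,0.9,0],[0,0,0],1],[[0,0,0],[0,0,0],1],[[0,0,0],[0,0,0],1]]'; python3 - <<'E'
from h import *
np.set_printoptions(precision=4,suppress=True)
S,T=grab('scene'),grab('top')
cv2.imwrite('pics/end.png',np.vstack([S['frame'][150:400,100:500,::-1],T['frame'][120:350,200:600,::-1]]))
for t in ['sleeve','reducer','hexnut','flange']:
    g={'sleeve':[.642,-.147],'reducer':[.571,-.155],'hexnut':[.5,-.163],'flange':[.428,-.171]}[t]
    rs=[]
    for p in (S,T):
        q=proj(p,g+[.028])[0]; l=[r['point'] for r in cams.landmark_of(p,t) if np.hypot(*(np.array(r['point'])-q))<15]
        if l: rs.append(ray(p,l[0]))
    print(t,len(rs),tri(rs) if len(rs)>1 else '')
E
```

```text
time_s: 29.85
position: [0.4279, -0.1714, 0.2538]
tcp_rot: [0.001, -3.141, -0.0]
ft_force: [0.8, 0.3, -0.3]
grip_width: 0.0849
grasp_force: 0.0
time_s: 30.6
position: [0.4278, 0.0184, 0.2524]
tcp_rot: [0.006, -3.141, 0.0]
ft_force: [-0.5, -0.4, -0.0]
grip_width: 0.0857
grasp_force: 0.0
sleeve 2 [ 0.6455 -0.1481  0.0251]
reducer 1 
hexnut 0 
flange 1
```

View pics/end.png

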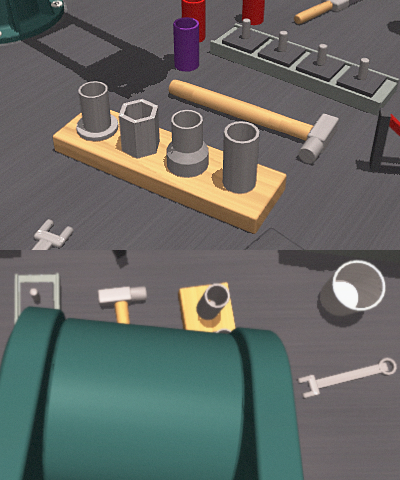

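The final picture shows all four fittings upright and flat on the board. Near to far they are the flange (95,108), hexnut (139,128), reducer (187,142) and sleeve (240,157). The prep posts are empty, and the look-alikes and hammer are untouched. Handing in.

```bash
python3 -c "from workcell import job; print(job.job_done())"
```

```text
the job is handed in; nothing more can be done
None
```

All four fittings stand upright on the wooden rack in reverse order (flange nearest the robot, then hexnut, reducer and sleeve farthest), and the job was handed in at about 31 s.

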